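Hang the keyhole turner on its sloping stand

ROBOT

A 7-joint arm with a two-finger parallel gripper is mounted at the origin on a cart in front of the work surface, level with it; the furniture and walls round the work are solid. World frame = base frame: x ahead of the robot, y to its left, z up, the work surface at z = 0. Lengths are in m, angles in rad, forces in N, time in s.
With the tool pointing down it reaches from about 0.4 to 0.85 m from the base axis. Payload 10.4 kg.
Tool frame: the origin (TCP) lies at the very end of the fingers, on their centre line; the grasp point (between the pads) lies 19 mm behind it; y points along the fingers, z is the direction in which the jaws open and shut, and the axes are right-handed (so a half turn about y gives the same grasp; the last joint's range is limited). The gripper opens to 85 mm and grips with 20 to 120 N. Pads are 22 mm wide; open, the fingers measure 114 mm over their backs; the gripper's body (76 mm by 85 mm) begins 54 mm behind the grasp point. The pads swing forward as they close: fully open they stand 13 mm farther back than shut.
Start: joints at [-1.207, 0.332, -0.065, 1.46, 0.022, 1.35, -0.088], TCP at [0.236, 0.579, 0.231] pointing down, gripper open.
Joint ranges: [-2.6, 2.6], [-0.5, 2.12], [-1.47, 1.34], [0.16, 2.42], [-1.27, 4.41], [0.06, 2.06], [-2.6, 2.6]. Speed limits (rad/s): [2.22, 2.22, 2.79, 2.79, 3.14, 3.14, 3.14].

INTERFACE

Orientations are given as a unit quaternion [x, y, z, w].
In Python, from workcell import manip gives the robot as it stands.
- The arm moves only by the tool arm_command, never from a script. Its argument "commands" is a list that holds one entry, the list of rows, each a list of 6 numbers: the shift along the world's x, y, z in cm, then the turn, a rotation vector about the world's x, y, z in degrees. A call has 1 to 20 rows; each row is the pose to reach, as a shift and turn from the pose commanded when the call began; what a row does not reach only later rows make up. A row lasts 1/10 s, in which the tool goes at most 50 mm and 8.59 degrees, less where a joint would pass 70% of its speed; a pose out of reach is approached as far as the arm can. A call with a gripper value outside its range is refused whole. "claw" is the finger opening in cm, from 0 to 8.54, set as the call begins (left out, the last holds). The fingers move at their own pace and stop on an object; "newtons" is the grip in N (left out, the last holds). Time passes only in rows, so rows that repeat a pose let the fingers close. It gives the time, the measured TCP pose, the force and the opening at its end, in the units of the state.
- manip.get_obs(): the state, without advancing time (a new reading comes with each control period).
- manip.camera(name): name is "scene" or "top"; returns a dict with "pixels" (400x640x3 uint8, blue, green, red), "depth" (400x640 float32, m along the optical axis (not along the pixel's ray), 0 where there is no reading), "K" (3x3 intrinsics, pixels), "rvec" (rotation vector, rad) and "tvec" (3), from world to camera coordinates, as OpenCV has them. Camera axes: x right, y down, z forward; pixel columns grow to the right and rows downward; lengths in m; the calibration is good to about 2 mm. A picture is of the moment at which its call begins.
- manip.hand_in(): hands the job in, once; it reports no verdict.
Trained networks look in the newest picture that a camera, given by its name, has taken for a name from the list of things; names that differ only in an ending like _2 or _b are one class to them, and where a whole thing is asked for, a point or a joint stands for the part that bears it (a point fixed in the world has none). Each returns a list of dicts, best first, with "p" (0 to 1); they miss things now and then, are a little off and sometimes report something else, mostly with a low value. They report only what shows in the picture. A call takes as long as a camera call. They do not tell look-alikes from the thing itself.
- manip.masks_of(camera, thing): "mask" (400x640 bool, what is visible of it) and "bbox" ([left, top, right, bottom] in pixels, round what is visible of it).
The state is a dict: "clock": time; "joint_pos": joint angles; "joint_velocities": joint speeds; "tau": joint torques, N m; "position": TCP position; "ee_rot": TCP orientation; "ft_force": force on the tool from outside, world axes, zero at the start; "torque": the same for the moment, N m; "grip_width": opening from 0.0 (shut) to 1.0 (fully open).
Only numpy, scipy, OpenCV 4.12 (cv2) and the standard library are available. Lean on these libraries where they do the work, as an engineer would, in place of code of your own. Each camera call takes 0.05 s, during which the arm holds its last target.

TASK

Hang the wooden turner (the one with a keyhole-shaped opening in its handle) on the sloping wooden stand: pass the wide part of the keyhole over the steel stud's head, bring the turner down flat on the stand, then draw it down the slope until the stud is right at the end of the narrow slot and the turner lies straight down the slope, and let go. The stud may be a few millimetres to either side of the stand's centre line, so look or feel for it; leave the other things where they are.

Things in the scene. Friction and masses are not known exactly. Their poses are not given: they have to be found in the camera images.
- turner: Flat wooden turner, 9 mm thick, 198 mm long, about 90 g, both faces alike. Origin on its underside below turner_mid, same axes. Starts flat on the worktop, keyhole end roughly away from the robot, about 0.19 m beside the spreader, left or right of it. Blade 62 mm wide, ends at x = -103 mm.
- turner_mid (a point): Turner's grip point: half-way up (4.5 mm) in the middle of its straight handle, 26 mm wide from x = -36 to +36 mm. x runs along the handle to the keyhole end, y across, z out of the face that is up at the start. Handle end: paddle 36 mm wide to x = +95 mm, with a keyhole through it: round hole 18 mm wide at x = +55 mm and a slot 9 mm wide from it to x = +77 mm.
- slot_end (a point): Centre of the round end (radius 4.5 mm) of the turner's keyhole slot, half-way through the 9 mm thickness; axes as turner_mid. The centre of the wide hole lies 22 mm from it towards the blade (-x). Turner lying on the stand's battens: z = 4.5 mm in board_ref's frame; drawn fully down: x about -1.5 mm.
- stand: Fixed wooden stand, 170 x 120 mm foot, origin at the centre of its underside. It carries a board that rises away from the robot at 35 degrees, 120 mm wide, with a steel stud near its upper end. board_ref lies 60 mm ahead (+x) of this origin and 130 mm up.
- board_ref (a point): On the stand's centre line, middle of the stud's cross track, on the plane the turner will lie on. x: up the slope, y: across, z: square out of it. Board from x = -165 to +30 mm, face at z = -7 mm; two battens with tops at z = 0, at x = -18..+22 and -141..-115 mm, carry the turner; fingertips have room between them. Let go, the turner may not slide down the slope by itself.
- board: The stand's sloping board with its stud; origin and axes as board_ref. Stud: square to the slope (along z) at x = 0, held rigidly at an unknown y from -8 to +8 mm (not reported: see or feel it). Shaft 6 mm thick; head 14 mm wide, slightly domed, underside at z = 12 mm, top at z = 17.5 mm; only the keyhole's wide hole passes over it.
- spreader_mid (a point): Middle, half-way up, of the straight handle of another wooden tool, a narrower spreader (blade 36 mm wide, only a 7 mm round hole in its end, no keyhole), 9 mm thick, 199 mm long, x towards its hole. To be left alone.
- mug_2: Cream mug, 101 mm high, origin at the centre of its underside; leave alone.
- lemon_1: Lemon, 71 mm long, origin at the centre of its underside; leave alone.
- mill_3: Small salt shaker, 90 mm high, origin at the centre of its underside; leave alone.
There are look-alikes about, which are no part of the job. What is shaped like the turner but turquoise is not meant.

How it is judged:
At the end, for the whole second after the job is handed in: The turner is on the stud and at rest: slot end 8 mm below to 6 mm above the stud along the slope and within 12 mm of the centre line, flat on the stand (within 3.5 mm and 0.15 rad), within 0.25 rad of straight down the slope (x of slot_end in the frame of board_ref between -0.008 and 0.006 m and y of slot_end in the frame of board_ref between -0.012 and 0.012 m and z of slot_end in the frame of board_ref between 0.001 and 0.009 m and angle between the z axis of turner_mid and the z axis of board_ref, either way round below 0.15 rad and angle between the x axis of turner_mid and the x axis of board_ref, either way round below 0.25 rad and linear speed of turner below 0.02 m/s); the robot touches nothing.
It fails at once if the wooden spreader is pushed more than 30 mm from its place (distance of spreader_mid from where it was at the start of the episode above 0.03 m).
It fails at once if the mug is pushed more than 30 mm from its place (distance of mug_2 from where it was at the start of the episode above 0.03 m).
It fails at once if the lemon is pushed more than 30 mm from its place (distance of lemon_1 from where it was at the start of the episode above 0.03 m).
It fails at once if the salt shaker is pushed more than 30 mm from its place (distance of mill_3 from where it was at the start of the episode above 0.03 m).
It also fails if it takes over 54 s, if anything falls off the work surface, if the arm or the gripper's body presses on something with over 40 N, if the wrist force passes 120 N, or if a joint passes its speed limit or range.

## Working session

There is one attempt and no reset: what is moved stays moved. The work goes in short steps, Python scripts to look and compute and a tool call to move; the robot and the scene stay as the last step left them, time stands still between calls to the robot, and variables do not carry over. Pictures are saved under pics/ and viewed, and the job is handed in when it is done.

Besides the shell and the picture viewer there is one more tool, called as name(argument=value, ...) on one line, values as JSON. arm_command: Moves the arm, as the interface text tells. Its arguments: {"type":"object","properties":{"commands":{"type":"array"},"claw":{"type":"number"},"newtons":{"type":"number"}},"required":["commands"]}

```bash
mkdir -p pics
cat > h.py <<'E'
import numpy as np, cv2
from workcell import manip
from scipy.spatial.transform import Rotation as R
def cam(n):
    c=manip.camera(n); c['R']=cv2.Rodrigues(np.array(c['rvec'],float))[0]; c['t']=np.array(c['tvec'],float).ravel(); c['K']=np.array(c['K'],float); return c
def pts(c,mask=None):
    d=c['depth']; v,u=np.nonzero((d>0) if mask is None else (mask&(d>0)))
    z=d[v,u]; K=c['K']; P=np.stack([(u-K[0,2])/K[0,0]*z,(v-K[1,2])/K[1,1]*z,z],1)
    return (P-c['t'])@c['R'],u,v
def ray(c,u,v):
    o=-c['R'].T@c['t']; K=c['K']; d=c['R'].T@np.array([(u-K[0,2])/K[0,0],(v-K[1,2])/K[1,1],1.]); return o,d
def onplane(c,u,v,p0,n):
    o,d=ray(c,u,v); s=np.dot(np.array(p0)-o,n)/np.dot(d,n); return o+s*d
def proj(c,P):
    return cv2.projectPoints(np.array(P,float).reshape(-1,3),np.array(c['rvec'],float),c['t'],c['K'],None)[0].reshape(-1,2)
E
python3 - <<'E'
from h import *
o=manip.get_obs()
print({k:np.round(v,3).tolist() for k,v in o.items()})
for n in ['scene','top']:
    c=cam(n); cv2.imwrite(f'pics/{n}0.png',c['pixels']); print(n,c['K'].tolist(),(-c['R'].T@c['t']).round(3),c['R'].round(3).tolist())
    for th in ['turner','stand','spreader_mid','board','mug_2','lemon_1','mill_3']:
        for m in manip.masks_of(n,th): 
            P,_,_=pts(c,np.array(m['mask'],bool)); print(th,round(m['p'],2),m['bbox'],np.median(P,0).round(3) if len(P) else None)
E
```

```text
{'clock': 0.0, 'joint_pos': [-1.207, 0.333, -0.065, 1.461, 0.022, 1.35, -0.089], 'joint_velocities': [0.0, 0.0, -0.0, -0.001, -0.001, 0.002, -0.0], 'tau': [0.0, -62.546, 0.05, -39.16, 0.016, 0.01, 0.0], 'position': [0.236, 0.578, 0.231], 'ee_rot': [0.694, -0.136, 0.136, -0.693], 'ft_force': [-0.962, 0.792, -0.771], 'torque': [0.032, 0.016, -0.047], 'grip_width': 0.999}
scene [[454.28900662468567, 0.0, 318.6605349917098], [0.0, 454.28900662468567, 201.42095603752753], [0.0, 0.0, 1.0]] [-0.034 -0.893  0.682] [[0.78, -0.626, 0.004], [-0.298, -0.377, -0.877], [0.55, 0.683, -0.481]]
turner 0.95 [333.3, 304.6, 406.4, 380.0] [ 0.452 -0.475  0.008]
turner 0.71 [274.2, 275.2, 355.2, 315.4] [ 0.441 -0.261  0.008]
stand 0.87 [235.0, 153.4, 301.5, 225.2] [0.622 0.139 0.063]
stand 0.6 [238.3, 149.4, 299.1, 214.2] [0.623 0.151 0.081]
spreader_mid 0.86 [249.1, 229.1, 311.3, 264.6] [ 0.49  -0.068  0.008]
board 0.84 [241.0, 151.2, 301.5, 210.3] [0.623 0.15  0.082]
mug_2 0.68 [329.6, 180.7, 367.0, 226.5] [ 0.747 -0.073  0.066]
lemon_1 0.88 [351.6, 215.7, 375.1, 237.2] [ 0.705 -0.166  0.036]
mill_3 0.8
[... 265 characters left out ...]
-0.999, 0.025], [-0.99, -0.029, -0.136], [0.137, -0.021, -0.99]]
turner 0.92 [363.2, 218.5, 393.4, 294.9] [ 0.435 -0.258  0.008]
turner 0.79 [408.6, 254.2, 480.9, 282.8] [ 0.454 -0.467  0.008]
stand 0.85 [186.0, 147.2, 259.7, 230.1] [0.625 0.153 0.081]
spreader_mid 0.82 [300.5, 203.2, 322.6, 274.8] [ 0.493 -0.064  0.008]
spreader_mid 0.17 [185.4, 146.7, 255.5, 228.7] [0.629 0.157 0.089]
board 0.55 [186.5, 147.2, 258.3, 225.9] [0.63  0.157 0.089]
mug_2 0.59 [284.0, 124.2, 329.6, 162.6] [ 0.771 -0.056  0.043]
mug_2 0.59 [185.8, 148.7, 258.5, 227.2] [0.63  0.157 0.089]
lemon_1 0.6 [334.6, 148.8, 356.7, 176.4] [ 0.711 -0.153  0.042]
mill_3 0.69 [376.8, 154.6, 394.1, 174.1] [ 0.699 -0.26   0.069]
```

View pics/scene0.png

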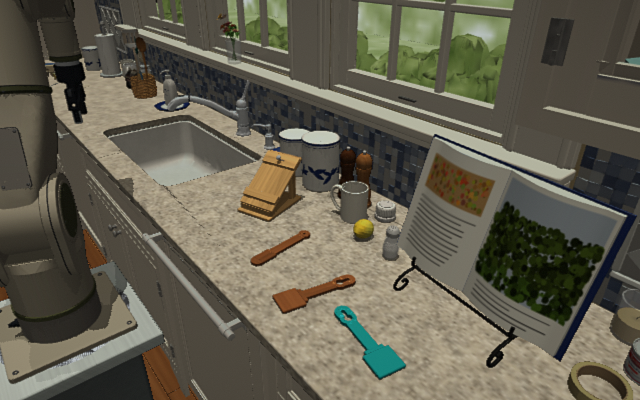

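View pics/top0.png

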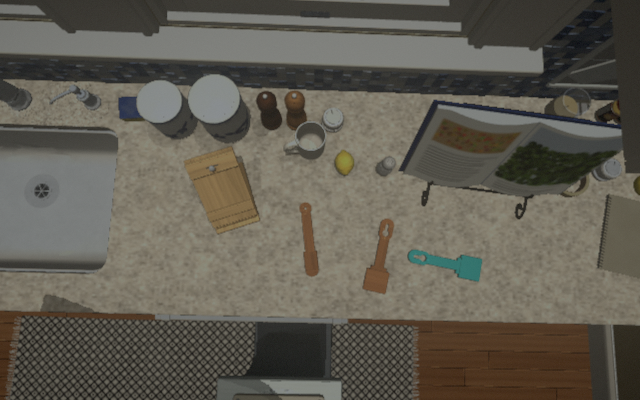

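Run:
```python
from h import *
from scipy.optimize import minimize
cs={n:cam(n) for n in ['scene','top']}
def best(n,th,near):
    b=None
    for m in manip.masks_of(n,th):
        mk=np.array(m['mask'],bool); P,_,_=pts(cs[n],mk)
        if len(P) and np.linalg.norm(np.median(P,0)[:2]-near)<0.06: return mk
S=4
def rend(c,polys):
    im=np.zeros((400*S,640*S),np.uint8)
    for P,val in polys:
        q=(proj(c,P)+0.5)*S-0.5
        cv2.fillPoly(im,[np.round(q*16).astype(np.int32)],val,shift=4)
    return cv2.resize(im,(640,400),interpolation=cv2.INTER_AREA).astype(float)/255
# turner outline (top face)
def rect(x0,x1,w): return np.array([[x0,-w],[x1,-w],[x1,w],[x0,w]])
a=np.linspace(0,2*np.pi,40)
parts=[rect(-103,-45,31),rect(-50,45,13),rect(42,80,18)]
end=np.stack([77+18*np.cos(a),18*np.sin(a)],1)
hole=np.stack([55+9*np.cos(a),9*np.sin(a)],1); slot=rect(55,77,4.5)
def T(p,pt,z):
    c,s=np.cos(p[2]),np.sin(p[2]); q=pt/1000@np.array([[c,s],[-s,c]])+p[:2]; return np.c_[q,np.full(len(q),z)]
for n in cs: 
    m=best(n,'turner',np.array([.437,-.26])); cs[n]['mt']=m; print(n,m.sum())
    mb=best(n,'board',np.array([.625,.15])); cs[n]['mb']=mb; print(mb.sum())
def cost(p,use=('scene','top')):
    e=0
    for n in use:
        polys=[(T(p,q,z),255) for z in(0,.009) for q in parts[:2]+[end,parts[2]]]
        r=rend(cs[n],polys); m=cs[n]['mt'].astype(float)
        h=rend(cs[n],[(T(p,hole,.009),255),(T(p,slot,.009),255)])
        w=1-np.clip(h*2,0,1)
        e+=(np.abs(r-m)*w).sum()/m.sum()
    return e
for use in [('scene','top'),('top',),('scene',)]:
  bestr=None
  for y0 in (-.1,-.25,-.4,.05):
    r=minimize(cost,[.43,-.258,y0],args=(use,),method='Nelder-Mead',options=dict(initial_simplex=np.array([[.43,-.258,y0],[.445,-.258,y0],[.43,-.245,y0],[.43,-.258,y0+.15]]),xatol=1e-4,fatol=1e-4))
    if bestr is None or r.fun<bestr.fun: bestr=r
  print(use,bestr.x.round(4),bestr.fun); 
  if len(use)==2: pt=bestr.x
# board
s35,c35=np.sin(np.radians(35)),np.cos(np.radians(35))
def B(p,P):  # board frame->world
    P=np.atleast_2d(P)/1000; c,s=np.cos(p[2]),np.sin(p[2])
    ex=np.array([c*c35,s*c35,s35]); ey=np.array([-s,c,0]); ez=np.cross(ex,ey)
    return np.array([p[0],p[1],.13])+P@np.stack([ex,ey,ez])
# depth-based plane check
for n in cs:
    P,_,_=pts(cs[n],cs[n]['mb']); 
    print(n,'z range',np.percentile(P[:,2],[2,50,98]).round(3))
fr=lambda z:np.array([[-165,-60,z],[30,-60,z],[30,60,z],[-165,60,z]])
def costb(p,use):
    e=0
    for n in use:
        r=rend(cs[n],[(B(p,fr(-7)),255)]); m=cs[n]['mb'].astype(float); e+=np.abs(r-m).sum()/m.sum()
    return e
for use in [('scene','top'),('top',),('scene',)]:
  bestr=None
  for y0 in (0.1,.3,.5,-.2):
    r=minimize(costb,[.69,.16,y0],args=(use,),method='Nelder-Mead',options=dict(initial_simplex=np.array([[.69,.165,y0],[.71,.165,y0],[.69,.18,y0],[.69,.165,y0+.15]]),xatol=1e-4,fatol=1e-4))
    if bestr is None or r.fun<bestr.fun: bestr=r
  print(use,bestr.x.round(4),bestr.fun)
  if len(use)==2: pb=bestr.x
for n in cs:
    im=cv2.resize(cs[n]['pixels'],None,fx=4,fy=4,interpolation=cv2.INTER_CUBIC)
    def dr(P,col):
        q=((proj(cs[n],P)+.5)*4-.5).round().astype(np.int32); cv2.polylines(im,[q],True,col,1)
    for q in parts+[end,hole,slot]: dr(T(pt,q,.009),(0,255,0))
    dr(B(pb,fr(-7)),(0,255,0)); dr(B(pb,[[-18,-60,0],[22,-60,0],[22,60,0],[-18,60,0]]),(255,255,0)); dr(B(pb,[[-141,-60,0],[-115,-60,0],[-115,60,0],[-141,60,0]]),(255,255,0))
    dr(B(pb,np.c_[7*np.cos(a),7*np.sin(a),17+0*a]),(0,0,255))
    ut,vt=proj(cs[n],[*pt[:2],.01])[0]*4; ub,vb=proj(cs[n],B(pb,[-65,0,0]))[0]*4
    cr=lambda u,v:im[int(v)-200:int(v)+200,int(u)-200:int(u)+200]
    cv2.imwrite(f'pics/fit_{n}.png',np.hstack([cr(ut,vt),cr(ub,vb)]))
```

```text
scene 1093
2070
top 1076
3508
('scene', 'top') [ 0.477  -0.2593 -0.1965] 0.24498103917827346
('top',) [ 0.4763 -0.2597 -0.1884] 0.07529338873095706
('scene',) [ 0.4779 -0.2578 -0.2036] 0.14984482356529072
scene z range [0.028 0.081 0.14 ]
top z range [0.031 0.089 0.141]
('scene', 'top') [0.6726 0.1722 0.3523] 0.09170725806338377
('top',) [0.6723 0.1728 0.3387] 0.029222840789679613
('scene',) [0.67   0.1703 0.3746] 0.046613621293928195
```

View pics/fit_scene.png

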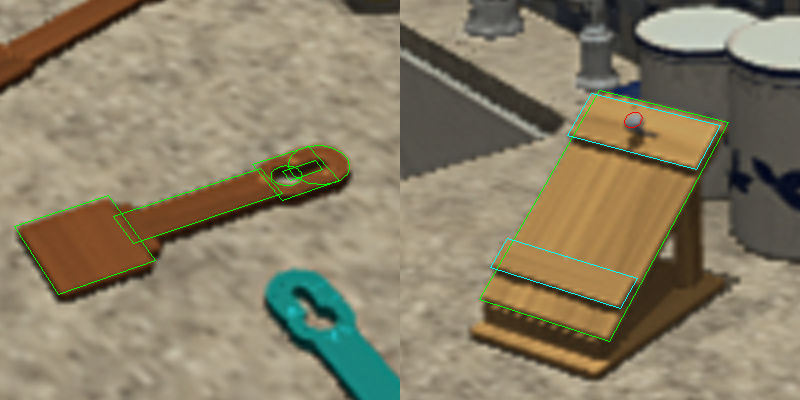

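View pics/fit_top.png

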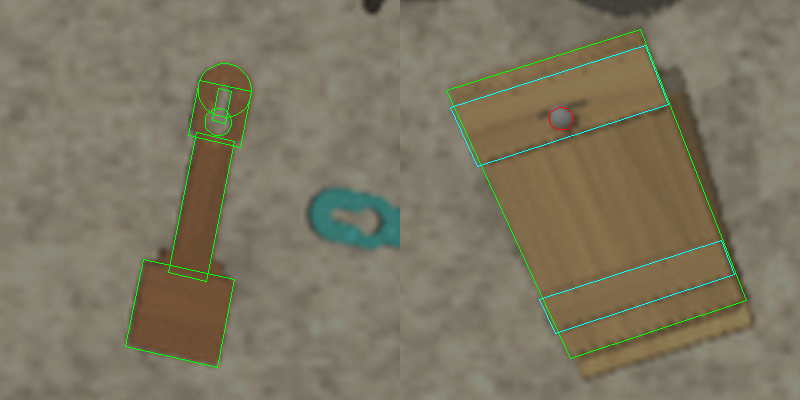

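```bash
cat >> h.py <<'E'
s35,c35=np.sin(np.radians(35)),np.cos(np.radians(35))
PB=np.array([0.6722,0.1724,0.342])
def axes(p=PB):
    c,s=np.cos(p[2]),np.sin(p[2]); ex=np.array([c*c35,s*c35,s35]); ey=np.array([-s,c,0]); return np.stack([ex,ey,np.cross(ex,ey)])
def b2w(P,p=PB): return np.array([p[0],p[1],.13])+np.atleast_2d(P)@axes(p)
def w2b(P,p=PB): return (np.atleast_2d(P)-np.array([p[0],p[1],.13]))@axes(p).T
E
python3 - <<'E'
from h import *
print(R.from_quat(manip.get_obs()['ee_rot']).as_matrix().round(3))
cs={n:cam(n) for n in ['scene','top']}
out=[];rays=[]
for n,c in cs.items():
    u,v=proj(c,b2w([0,0,.017]))[0]; print(n,u,v)
    hsv=cv2.cvtColor(c['pixels'],cv2.COLOR_BGR2HSV); y0,x0=int(v)-12,int(u)-14
    sub=c['pixels'][y0:y0+24,x0:x0+28]; print(hsv[y0+4:y0+20,x0+6:x0+22,1]); 
    sat=hsv[...,1].astype(float); 
    vv,uu=np.mgrid[0:400,0:640]; near=(np.hypot(uu-u,vv-v)<7)
    w=np.clip((90-sat)/50,0,1)*near*(hsv[...,2]>70); cu,cv_=(w*uu).sum()/w.sum(),(w*vv).sum()/w.sum(); print('stud px',cu,cv_,w.sum())
    P=onplane(c,cu,cv_,b2w([0,0,.016])[0],axes()[2]); print('board coords mm',(w2b(P)*1000).round(1)); rays.append(ray(c,cu,cv_))
    out.append(cv2.resize(sub,None,fx=14,fy=14,interpolation=cv2.INTER_NEAREST))
cv2.imwrite('pics/stud.png',np.hstack(out))
(o1,d1),(o2,d2)=rays; s=np.linalg.lstsq(np.c_[d1,-d2],o2-o1,rcond=None)[0]; a,b=o1+s[0]*d1,o2+s[1]*d2
print('tri',((a+b)/2).round(4),'gap',np.linalg.norm(a-b),(w2b((a+b)/2)*1000).round(1))
E
```

```text
[[ 0.926  0.     0.377]
 [-0.377  0.     0.926]
 [-0.    -1.     0.   ]]
scene 277.68407424020955 156.21730914520595
[[  6   9   4   7   6  84  94 117 163 171 159   4  37  33  26  31]
 [ 32  26  18  31 161 211 208 187 168 146 131   4  41  33  32  29]
 [107 135 148 130  41  83  72  61 135 153 140   4  28  30  29  28]
 [141 145 142 147 144 144 131 128  50  42  49  38  36  26  24  23]
 [141 139 140 142 144 143 141 145 144 143 133 132 109  87  58  48]
 [137 135 135 136 139 138 141 142 144 149 146 144 142 147 132 130]
 [138 139 138 135 137 136 136 140 133 129 131 143 142 143 141 142]
 [141 140 139 139 140 138 138 132  79  37  35 114 139 140 139 139]
 [142 141 140 141 139 142 139  90   7  12  13  67 131 134 133 133]
 [138 141 138 142 143 144 140  42  16  16  16  58 136 136 135 132]
 [141 141 139 141 142 143 144  96   3  13  11  94 138 139 137 137]
 [141 141 139 143 141 142 143 137 113  75   5  29 120 127 138 139]
 [138 140 141 140 140 140 140 140 145 145 124  98  92  88  90 127]
 [134 140 142 141 139 140 141 145 146 152 151 149 144 143 139 141]
 [143 144 141 139 132 139 141 142 144 148 147
[... 773 characters left out ...]
1 106  85  82  67  18   6   9   9   7  36  94 108 110 112]
 [111 106 111 104 109  95  34   7   9  10  11  42  94 110 112 110]
 [112 111 111 111 111 111  72  28  16  23  28  65  98 110 108 112]
 [109 110 112 109 108 108 105  90  80  77  94 106 111 109 108 110]
 [108 111 112 111 112 108 107 113 110 114 104 110 112 109 110 113]
 [109 110 111 113 110 108 102 105 108 111 108 110 114 112 112 115]
 [110 112 110 112 110 108 100 101 105 111 109 110 111 112 114 109]
 [111 108 111 110 113 114 114 113 108 110 111 113 112 110 110 113]]
stud px 211.32741116751268 167.81218274111674 31.520000000000003
board coords mm [[ 1.5 -0.9 16. ]]
tri [0.6643 0.1671 0.1497] gap 0.0011240885002124904 [[ 3.7 -2.4 21.4]]
```

View pics/stud.png

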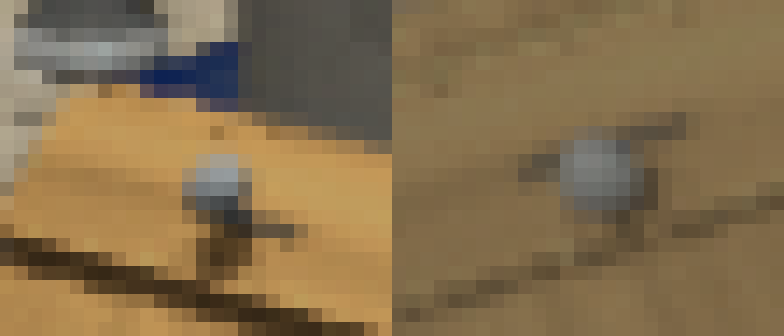

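Run:
```python
from h import *
cs={n:cam(n) for n in ['scene','top']}
rays=[]
for n,(u,v) in {'scene':(278.15,156.4),'top':(211.3,167.9)}.items():
    c=cs[n]
    for dz in(.0165,): print(n,(w2b(onplane(c,u,v,b2w([0,0,dz])[0],axes()[2]))*1000).round(1))
    print('1px u,v effects',(w2b(onplane(c,u+1,v,b2w([0,0,dz])[0],axes()[2]))*1000).round(1),(w2b(onplane(c,u,v+1,b2w([0,0,dz])[0],axes()[2]))*1000).round(1))
    rays.append(ray(c,u,v))
(o1,d1),(o2,d2)=rays; s=np.linalg.lstsq(np.c_[d1,-d2],o2-o1,rcond=None)[0]; a,b=o1+s[0]*d1,o2+s[1]*d2
print('tri',((a+b)/2).round(4),'gap',np.linalg.norm(a-b),(w2b((a+b)/2)*1000).round(1))
# board plane check from depth
for n,c in cs.items():
    P,u,v=pts(c); q=w2b(P)*1000
    k=(q[:,0]>-110)&(q[:,0]<-25)&(abs(q[:,1])<50)&(abs(q[:,2])<40); A=np.c_[q[k][:,:2],np.ones(k.sum())]; s=np.linalg.lstsq(A,q[k][:,2],rcond=None)[0]
    print(n,k.sum(),'face z med',np.median(q[k][:,2]),'slopes',s)
    k=(abs(q[:,2])<60)&(q[:,0]>-16)&(q[:,0]<20)&(abs(q[:,1])>20)&(abs(q[:,1])<50); print('batten z',np.median(q[k][:,2]))
```

```text
scene [[ 0.1 -1.5 16.5]]
1px u,v effects [[ 0.9 -4.7 16.5]] [[-3.2 -3.3 16.5]]
top [[ 1.5 -0.9 16.5]]
1px u,v effects [[ 0.8 -3.  16.5]] [[-0.9  0.  16.5]]
tri [0.6649 0.1693 0.1428] gap 0.0002715424693908338 [[ 0.9 -0.5 15. ]]
scene 719 face z med -8.43103424215164 slopes [-7.89438730e-03  4.69376163e-03 -9.05236765e+00]
batten z -1.4471995215453712
top 1273 face z med -7.695209407687389 slopes [-2.94969668e-03 -4.73119526e-04 -7.87205563e+00]
batten z -0.9047452190560477
```

arm_command(commands=[[[18.4, -17.8, 5, 0, 0, 0], [18.4, -17.8, 5, 0, 0, 0], [18.4, -17.8, 5, 0, 0, 0], [18.4, -17.8, 5, 0, 0, 0], [18.4, -17.8, 5, 0, 0, 0], [29.4, -47.8, 5, 0, 0, 11], [29.4, -47.8, 5, 0, 0, 11], [29.4, -47.8, 5, 0, 0, 11], [29.4, -47.8, 5, 0, 0, 11], [29.4, -47.8, 5, 0, 0, 11], [29.4, -47.8, 5, 0, 0, 11], [30.4, -67.8, 5, 0, 0, 11], [30.4, -67.8, 5, 0, 0, 11], [30.4, -67.8, 5, 0, 0, 11], [30.4, -67.8, 5, 0, 0, 11], [24.1, -83.7, -3, 0, 0, 11], [24.1, -83.7, -3, 0, 0, 11], [24.1, -83.7, -3, 0, 0, 11], [24.1, -83.7, -3, 0, 0, 11], [24.1, -83.7, -3, 0, 0, 11]]], claw=4.5, newtons=40)

```text
clock: 3.3
position: [0.4733, -0.2631, 0.1999]
ee_rot: [0.704, -0.072, 0.07, -0.703]
ft_force: [0.7, 0.9, 0.5]
grip_width: 0.527
```

arm_command(commands=[[[0, 0, -8, 0, 0, 0], [0, 0, -14, 0, 0, 0], [0, 0, -14, 0, 0, 0], [0, 0, -14, 0, 0, 0], [0, 0, -14, 0, 0, 0]]])

```text
clock: 3.8
position: [0.4769, -0.2585, 0.0622]
ee_rot: [0.704, -0.069, 0.069, -0.704]
ft_force: [0.4, -1.0, 0.9]
grip_width: 0.528
```

Run:
```python
from h import *
c=cam('top'); o=manip.get_obs(); print(o['position'].round(4) if hasattr(o['position'],'round') else o['position'],np.round(o['joint_pos'],3).tolist()); print(R.from_quat(o['ee_rot']).as_matrix().round(4))
out=[]
for n in('top','scene'):
    c=cam(n); u,v=proj(c,[.477,-.259,.01])[0]; im=cv2.resize(c['pixels'],None,fx=5,fy=5,interpolation=cv2.INTER_CUBIC); u,v=int(u*5),int(v*5); out.append(im[v-250:v+250,u-200:u+200])
cv2.imwrite('pics/g1.png',np.hstack(out))
```

```text
[ 0.4779 -0.2588  0.0634] [-0.065, 0.346, 0.559, 1.889, -0.221, 0.965, 1.97]
[[ 9.811e-01  2.100e-03  1.937e-01]
 [-1.937e-01 -9.000e-04  9.811e-01]
 [ 2.300e-03 -1.000e+00 -4.000e-04]]
```

View pics/g1.png

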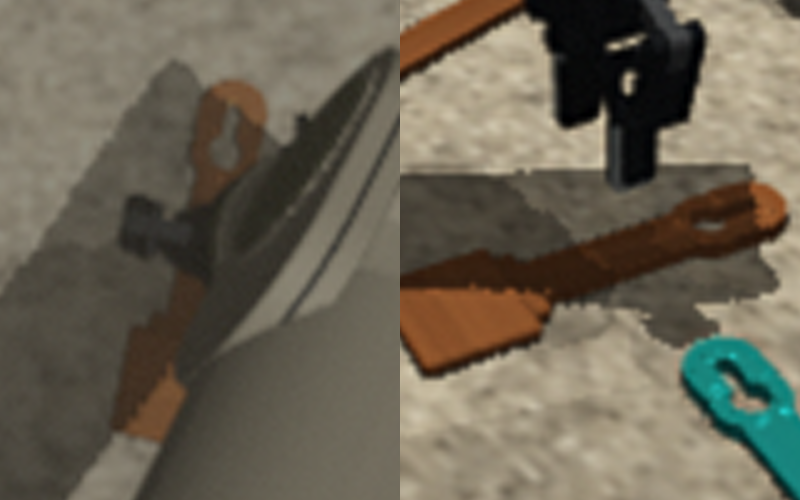

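arm_command(commands=[[[0, 0, -4, 0, 0, 0], [0, 0, -5, 0, 0, 0], [0, 0, -5.6, 0, 0, 0], [0, 0, -5.8, 0, 0, 0], [0, 0, -5.8, 0, 0, 0], [0, 0, -5.8, 0, 0, 0]]])

```text
clock: 4.55
position: [0.4774, -0.2585, 0.0043]
ee_rot: [0.704, -0.068, 0.069, -0.704]
ft_force: [0.2, 0.6, 0.2]
grip_width: 0.529
```

Run:
```python
from h import *
o=manip.get_obs(); print(o['position'],o['ft_force'],o['grip_width'])
out=[]
for n in('top','scene'):
    c=cam(n); u,v=proj(c,[.477,-.259,.01])[0]; im=cv2.resize(c['pixels'],None,fx=5,fy=5,interpolation=cv2.INTER_CUBIC); u,v=int(u*5),int(v*5); out.append(im[v-250:v+250,u-200:u+200])
cv2.imwrite('pics/g2.png',np.hstack(out))
```

```text
[ 0.47736639 -0.25849147  0.00434427] [0.23305262 0.63485011 0.24599826] 0.5290359137356827
```

View pics/g2.png

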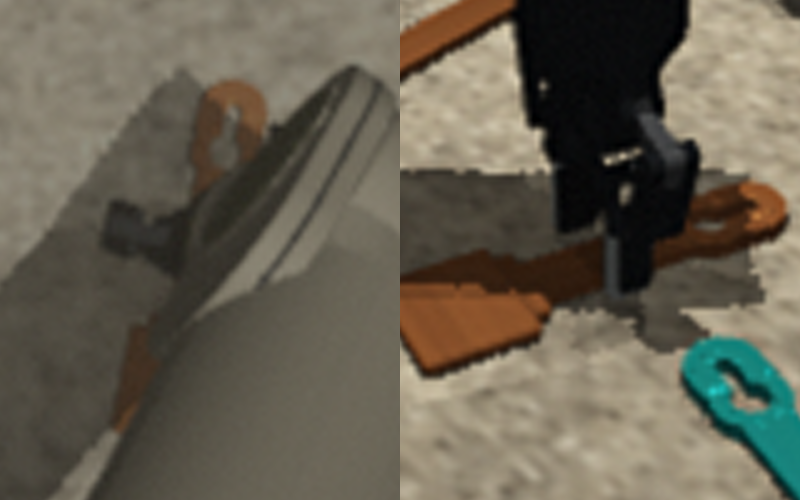

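arm_command(commands=[[[0, 0, -0.2, 0, 0, 0], [0, 0, -0.2, 0, 0, 0], [0, 0, -0.2, 0, 0, 0], [0, 0, -0.2, 0, 0, 0], [0, 0, -0.2, 0, 0, 0], [0, 0, -0.2, 0, 0, 0], [0, 0, -0.2, 0, 0, 0], [0, 0, -0.2, 0, 0, 0]]], claw=0, newtons=60)

```text
clock: 5.45
position: [0.4771, -0.2583, 0.0017]
ee_rot: [-0.704, 0.069, -0.069, 0.704]
ft_force: [-1.1, -0.2, 5.6]
grip_width: 0.277
```

arm_command(commands=[[[0, 0, 2, 0, 0, 0], [0, 0, 6, 0, 0, 0], [0, 0, 10, 0, 0, 0], [0, 0, 10, 0, 0, 0], [0, 0, 10, 0, 0, 0]]])

```text
clock: 5.95
position: [0.4771, -0.2581, 0.1017]
ee_rot: [-0.704, 0.068, -0.069, 0.704]
ft_force: [-1.3, 0.4, -1.7]
grip_width: 0.279
```

Run:
```python
from h import *
o=manip.get_obs(); print(o['position'],o['ft_force'],o['grip_width'])
out=[]
for n in('top','scene'):
    c=cam(n); u,v=proj(c,o['position'])[0]; im=cv2.resize(c['pixels'],None,fx=5,fy=5,interpolation=cv2.INTER_CUBIC); u,v=int(u*5),int(v*5); out.append(im[v-250:v+250,u-200:u+200])
cv2.imwrite('pics/g3.png',np.hstack(out))
```

```text
[ 0.47711847 -0.25807637  0.10172895] [-1.26084611  0.44859546 -1.7281188 ] 0.27861996018785673
```

View pics/g3.png

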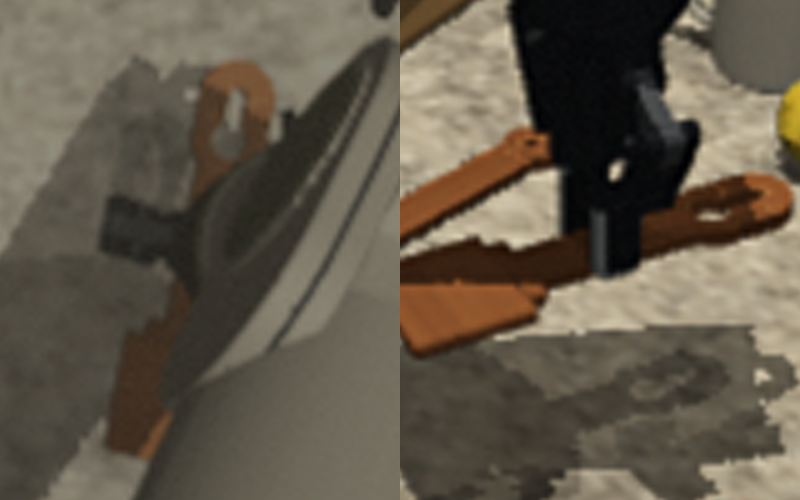

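```bash
cat >> h.py <<'E'
def goal(xm,ym,zm,off=0.0028):
    """turner_mid board coords (m, underside z handled as mid) -> TCP world, Rmat"""
    A=axes(); Rt=np.stack([A[0],-A[2],A[1]],1)
    return b2w([xm,ym,zm])[0]-off*A[2], Rt
def delta(p,Rt,p0,R0):
    return ((p-p0)*100).round(2), np.degrees(R.from_matrix(Rt@R0.T).as_rotvec()).round(2)
E
python3 - <<'E'
from h import *
o=manip.get_obs(); p0=np.array(o['position']);R0=R.from_quat(o['ee_rot']).as_matrix()
for z in(.08,.06,.0045):
    p,Rt=goal(-.054,-.001,z); print(p.round(4),*delta(p,Rt,p0,R0))
E
```

```text
[0.5891 0.1418 0.1623] [11.31 39.94  6.21] [  2.59 -35.43  29.76]
[0.6    0.1456 0.1459] [12.39 40.33  4.58] [  2.59 -35.43  29.76]
[0.6299 0.1563 0.1004] [1.539e+01 4.140e+01 3.000e-02] [  2.59 -35.43  29.76]
```

arm_command(commands=[[[0, 8, 12, 0, 0, 0], [0, 10, 16, 0, 0, 0], [0, 10, 16, 0, 0, 0], [0, 10, 16, 0, 0, 0], [8, 40, 16, 2.6, -35.4, 29.8], [8, 40, 16, 2.6, -35.4, 29.8], [8, 40, 16, 2.6, -35.4, 29.8], [8, 40, 16, 2.6, -35.4, 29.8], [8, 40, 16, 2.6, -35.4, 29.8], [8, 40, 16, 2.6, -35.4, 29.8], [8, 40, 16, 2.6, -35.4, 29.8], [8, 40, 16, 2.6, -35.4, 29.8], [11.3, 39.9, 6.2, 2.6, -35.4, 29.8], [11.3, 39.9, 6.2, 2.6, -35.4, 29.8], [11.3, 39.9, 6.2, 2.6, -35.4, 29.8], [11.3, 39.9, 6.2, 2.6, -35.4, 29.8], [11.3, 39.9, 6.2, 2.6, -35.4, 29.8], [11.3, 39.9, 6.2, 2.6, -35.4, 29.8]]])

```text
clock: 7.85
position: [0.5906, 0.141, 0.1661]
ee_rot: [-0.627, -0.326, -0.097, 0.701]
ft_force: [-0.4, -0.4, -0.6]
grip_width: 0.282
```

```bash
cat > look.py <<'E'
from h import *
import sys
tag=sys.argv[1]
o=manip.get_obs(); p=np.array(o['position']); Rm=R.from_quat(o['ee_rot']).as_matrix()
print('t',o['clock'],'pos',p.round(4),'F',np.round(o['ft_force'],1),'grip',round(o['grip_width'],3),'q',np.round(o['joint_pos'],2).tolist())
A=axes(); print('tcp board mm',(w2b(p)*1000).round(1),'tool axes in board\n',(A@Rm).round(3))
out=[]
a=np.linspace(0,2*np.pi,40)
ctr=b2w([-.03,0,.02])[0]
for n in('top','scene'):
    c=cam(n); u,v=proj(c,ctr)[0]; S=6; im=cv2.resize(c['pixels'],None,fx=S,fy=S,interpolation=cv2.INTER_CUBIC)
    raw=im.copy()
    tp=lambda q:p+(np.atleast_2d(q)/1000)@np.stack([Rm[:,0],Rm[:,2],-Rm[:,1]])   # turner coords: x,y,z up from mid with off 2.8
    for q in [np.c_[55+9*np.cos(a),9*np.sin(a),4.5+2.8+0*a],np.c_[77+18*np.cos(a),18*np.sin(a),7.3+0*a]]:
        cv2.polylines(im,[((proj(c,tp(q))+.5)*S-.5).round().astype(np.int32)],True,(0,255,0),1)
    u,v=int(u*S),int(v*S); sl=(slice(max(v-280,0),v+280),slice(u-200,u+200)); out.append(im[sl]); 
cv2.imwrite(f'pics/{tag}.png',np.hstack(out))
E
python3 look.py h1
```

```text
t 7.85 pos [0.5906 0.141  0.1661] F [-0.4 -0.4 -0.6] grip 0.282 q [-0.56, -0.03, 0.27, 2.16, -0.05, 0.4, 1.66]
tcp board mm [[-50.8  -2.3  79.7]] tool axes in board
 [[ 1.     0.005  0.   ]
 [-0.     0.     1.   ]
 [ 0.005 -1.     0.   ]]
```

View pics/h1.png

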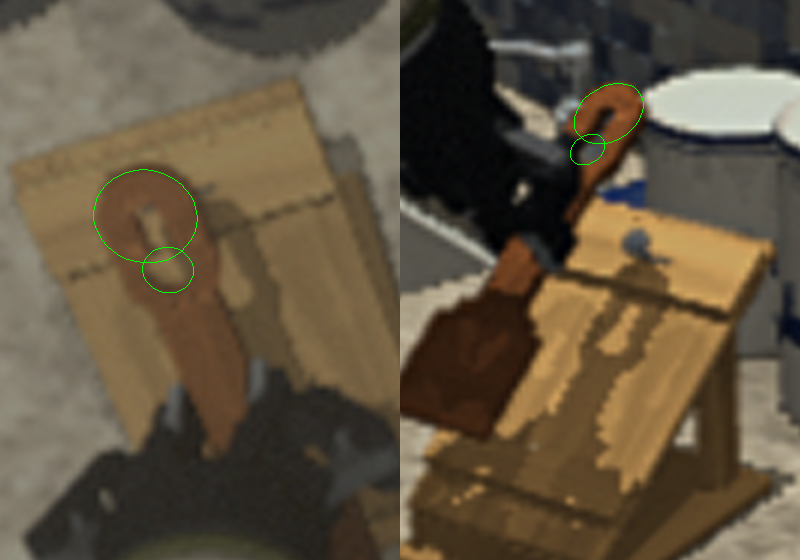

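arm_command(commands=[[[1.4, 0.5, -2.1, 0, 0, 0], [2.8, 1.0, -4.2, 0, 0, 0], [2.8, 1.0, -4.2, 0, 0, 0], [2.8, 1.0, -4.2, 0, 0, 0], [2.8, 1.0, -4.2, 0, 0, 0], [2.8, 1.0, -4.2, 0, 0, 0]]])

```text
clock: 8.55
position: [0.618, 0.1509, 0.1228]
ee_rot: [-0.628, -0.325, -0.096, 0.701]
ft_force: [0.3, 0.5, -1.8]
grip_width: 0.28
```

```bash
python3 look.py h2
```

```text
t 8.55 pos [0.618  0.1509 0.1228] F [ 0.3  0.5 -1.8] grip 0.28 q [-0.55, 0.11, 0.27, 2.13, -0.19, 0.3, 1.78]
tcp board mm [[-51.8  -2.1  27.5]] tool axes in board
 [[ 1.     0.003 -0.   ]
 [ 0.     0.     1.   ]
 [ 0.003 -1.     0.   ]]
```

View pics/h2.png

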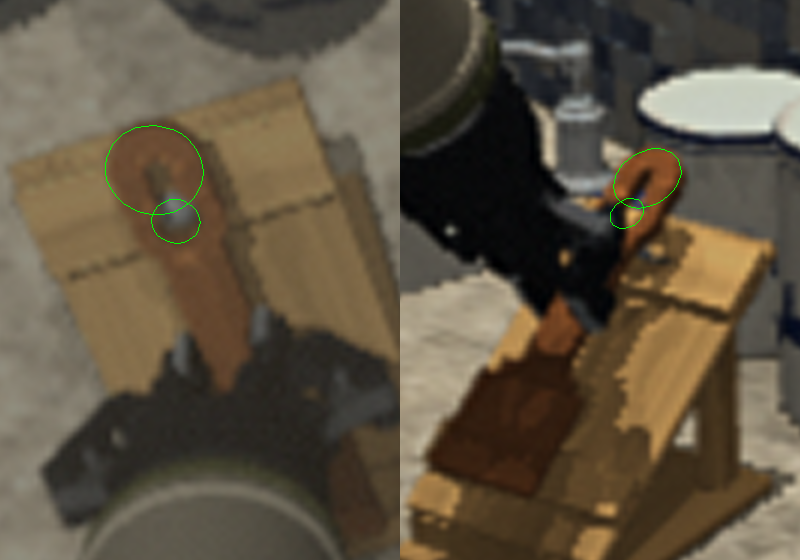

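```bash
cat > fit.py <<'E'
from h import *
from scipy.optimize import minimize
import sys
obs=[]
cs={}
for n in('top','scene'):
    cs[n]=cam(n); o=manip.get_obs(); obs.append(np.r_[o['position'],o['ee_rot']*np.sign(o['ee_rot'][3])])
    ms=[m for m in manip.masks_of(n,'turner')]
    want=b2w([-.03,0,.03])[0]; pick=None
    for m in ms:
        mk=np.array(m['mask'],bool); P,_,_=pts(cs[n],mk); d=np.linalg.norm(np.median(P,0)-want); 
        print(n,round(m['p'],2),np.round(m['bbox']),mk.sum(),round(d,3))
        if d<.12 and pick is None: pick=mk
    cs[n]['m']=pick
for _ in range(4):
    manip.camera('top'); o=manip.get_obs(); obs.append(np.r_[o['position'],o['ee_rot']*np.sign(o['ee_rot'][3])])
obs=np.array(obs); print('tcp std mm',obs[:,:3].std(0)*1000); mp=obs.mean(0); p=mp[:3]; Rm=R.from_quat(mp[3:]).as_matrix()
print('tcp board mm',(w2b(p)*1000).round(2)); print('rot in board deg',R.from_matrix(axes()@Rm@np.array([[1,0,0],[0,0,1],[0,-1,0]]).T.T if 0 else (axes()@np.stack([Rm[:,0],Rm[:,2],-Rm[:,1]],1))).as_rotvec(degrees=True).round(2))
a=np.linspace(0,2*np.pi,60)
S=4
def rend(c,polys):
    im=np.zeros((400*S,640*S),np.uint8)
    for P in polys: cv2.fillPoly(im,[np.round(((proj(c,P)+.5)*S-.5)*16).astype(np.int32)],255,shift=4)
    return cv2.resize(im,(640,400),interpolation=cv2.INTER_AREA).astype(float)/255
tool=np.stack([Rm[:,0],Rm[:,2],-Rm[:,1]])
def tp(q,par):
    dx,dy,yaw=par; c,s=np.cos(yaw),np.sin(yaw); q=np.array(q,float); q=np.c_[q[:,0]*c-q[:,1]*s+dx,q[:,0]*s+q[:,1]*c+dy,q[:,2]+2.8]
    return p+q/1000@tool
def pad(z): return [np.c_[77+18*np.cos(a),18*np.sin(a),z+0*a],np.array([[45,-18,z],[77,-18,z],[77,18,z],[45,18,z]]),np.array([[18,-13,z],[48,-13,z],[48,13,z],[18,13,z]])]
hole=lambda z:[np.c_[55+9*np.cos(a),9*np.sin(a),z+0*a],np.array([[55,-4.5,z],[77,-4.5,z],[77,4.5,z],[55,4.5,z]])]
def cost(par,use):
    e=0
    for n in use:
        c=cs[n]; m=c['m'].astype(float); r=rend(c,pad(0) and [tp(q,par) for z in(-4.5,4.5) for q in pad(z)])
        W=rend(c,[tp(np.array([[34,-60,0],[130,-60,0],[130,60,0],[34,60,0]]),(0,0,0))])>.5
        h=rend(c,[tp(q,par) for q in hole(4.5)]); w=W*(1-np.clip(2*h,0,1))
        e+=(np.abs(r-m)*w).sum()/100
    return e+ .5*(par[2]/.05)**2*.1
for use in [('top','scene'),('top',),('scene',)]:
    if any(cs[n]['m'] is None for n in use): continue
    r=minimize(cost,[0,0,0],args=(use,),method='Nelder-Mead',options=dict(initial_simplex=np.array([[-1,-1,-.02],[3,0,0],[0,3,0],[0,0,.05]])))
    h=tp(np.array([[55,0,0],[77,0,0]]),r.x); print(use,'dx dy yaw',r.x.round(3),round(r.fun,3),'hole, slot board mm',(w2b(h)*1000).round(1).tolist())
E
python3 fit.py
```

```text
top 0.9 [406. 252. 483. 281.] 1035 0.662
top 0.64 [200. 153. 246. 223.] 631 0.012
scene 0.97 [248. 140. 287. 201.] 567 0.075
scene 0.78 [333. 307. 405. 378.] 1680 0.668
tcp std mm [0.04342718 0.02207037 0.29453031]
tcp board mm [[-52.74  -2.03  26.67]]
rot in board deg [ 0.01 -0.1   0.02]
('top', 'scene') dx dy yaw [-1.064  1.414 -0.007] 0.83 hole, slot board mm [[1.2, -1.0, 29.6], [23.2, -1.1, 29.6]]
('top',) dx dy yaw [-1.145  0.934 -0.005] 0.216 hole, slot board mm [[1.1, -1.3, 29.6], [23.1, -1.4, 29.6]]
('scene',) dx dy yaw [-0.107  1.089  0.016] 0.584 hole, slot board mm [[2.1, -0.1, 29.6], [24.1, 0.3, 29.6]]
```

arm_command(commands=[[[0.22, 0.08, -0.33, 0, 0, 0], [0.43, 0.15, -0.66, 0, 0, 0], [0.65, 0.23, -0.98, 0, 0, 0], [0.65, 0.23, -0.98, 0, 0, 0], [0.65, 0.23, -0.98, 0, 0, 0]]])

```text
clock: 9.55
position: [0.6238, 0.1535, 0.1109]
ee_rot: [-0.628, -0.325, -0.094, 0.701]
ft_force: [-1.2, 1.9, -2.6]
grip_width: 0.279
```

```bash
python3 look.py h3; python3 fit.py
```

```text
t 9.55 pos [0.6238 0.1535 0.1109] F [-1.2  1.9 -2.6] grip 0.279 q [-0.54, 0.14, 0.26, 2.12, -0.23, 0.28, 1.81]
tcp board mm [[-53.5  -1.6  14.1]] tool axes in board
 [[ 1.     0.    -0.001]
 [ 0.001  0.     1.   ]
 [ 0.    -1.     0.   ]]
top 0.76 [409. 250. 481. 279.] 1061 0.662
top 0.56 [201. 153. 246. 222.] 583 0.019
scene 0.61 [247. 146. 288. 206.] 617 0.075
tcp std mm [0.03632902 0.0320761  0.04210043]
tcp board mm [[-53.39  -1.73  14.4 ]]
rot in board deg [ 0.02 -0.03  0.04]
('top', 'scene') dx dy yaw [-1.334 -0.281  0.002] 0.83 hole, slot board mm [[0.3, -1.9, 17.2], [22.3, -1.8, 17.2]]
('top',) dx dy yaw [-1.153  0.179 -0.015] 0.299 hole, slot board mm [[0.5, -2.3, 17.2], [22.4, -2.6, 17.2]]
('scene',) dx dy yaw [-1.084  1.33  -0.007] 0.472 hole, slot board mm [[0.5, -0.8, 17.2], [22.5, -0.9, 17.2]]
```

View pics/h3.png

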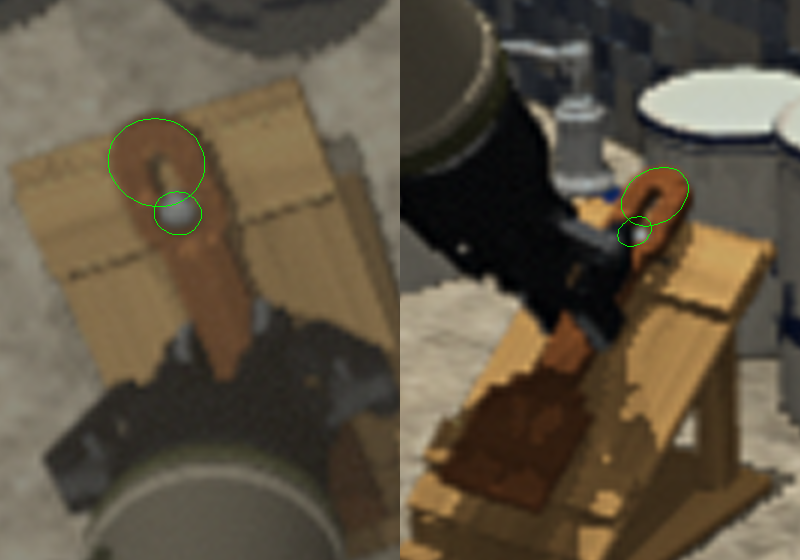

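arm_command(commands=[[[0.16, 0.06, -0.24, 0, 0, 0], [0.32, 0.12, -0.49, 0, 0, 0], [0.48, 0.17, -0.73, 0, 0, 0], [0.62, 0.22, -0.94, 0, 0, 0], [0.62, 0.22, -0.94, 0, 0, 0], [0.62, 0.22, -0.94, 0, 0, 0], [0.62, 0.22, -0.94, 0, 0, 0]]])

```text
clock: 10.75
position: [0.6311, 0.1548, 0.1028]
ee_rot: [-0.628, -0.325, -0.096, 0.7]
ft_force: [0.2, -0.7, -1.4]
grip_width: 0.277
```

```bash
python3 look.py h4; python3 fit.py
```

```text
t 10.75 pos [0.6311 0.1548 0.1028] F [ 0.2 -0.7 -1.4] grip 0.277 q [-0.52, 0.17, 0.24, 2.11, -0.26, 0.26, 1.84]
tcp board mm [[-52.1  -2.8   3.3]] tool axes in board
 [[ 1.     0.003  0.   ]
 [-0.    -0.001  1.   ]
 [ 0.003 -1.    -0.001]]
top 0.97 [202. 152. 245. 220.] 615 0.021
top 0.92 [408. 254. 481. 281.] 922 0.665
scene 0.82 [335. 307. 406. 380.] 1586 0.67
scene 0.74 [251. 149. 287. 206.] 504 0.084
tcp std mm [0.09389534 0.07632298 0.11260327]
tcp board mm [[-52.76  -2.13   3.07]]
rot in board deg [-0.   -0.09  0.02]
('top', 'scene') dx dy yaw [-2.747  0.59  -0.02 ] 1.183 hole, slot board mm [[-0.5, -2.6, 6.0], [21.5, -3.0, 6.0]]
('top',) dx dy yaw [-2.572 -0.095 -0.003] 0.274 hole, slot board mm [[-0.3, -2.4, 6.0], [21.7, -2.4, 6.0]]
('scene',) dx dy yaw [-5.735  0.165 -0.   ] 0.834 hole, slot board mm [[-3.5, -1.9, 6.0], [18.5, -1.9, 6.0]]
```

View pics/h4.png

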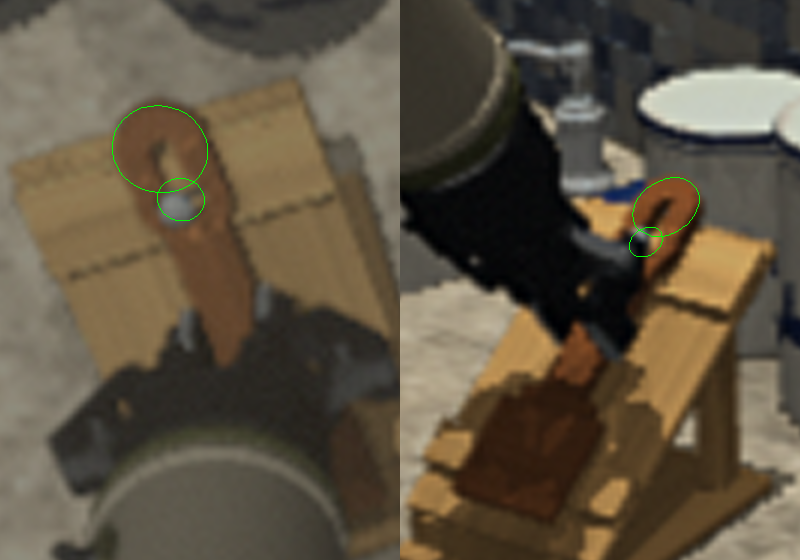

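```bash
cat > dep.py <<'E'
from h import *
for n in('top','scene'):
    c=cam(n); P,u,v=pts(c); q=w2b(P)*1000
    for (x0,x1) in [(-30,-5),(-12,12),(12,24),(24,40),(30,46)]:
        k=(q[:,0]>x0)&(q[:,0]<x1)&(abs(q[:,1]+2)<16)&(q[:,2]>-15)&(q[:,2]<45); print(n,x0,x1,k.sum(),np.percentile(q[k][:,2],[5,25,50,75,95]).round(1) if k.sum() else '')
    k=(abs(q[:,1])>28)&(abs(q[:,1])<52)&(q[:,0]>-14)&(q[:,0]<18)&(abs(q[:,2])<20); print('batten',np.median(q[k][:,2]).round(2))
E
python3 dep.py
```

```text
top -30 -5 126 [-2.6  9.4 10.6 11.6 13.2]
top -12 12 136 [-1.9  8.7 10.8 13.1 16.6]
top 12 24 65 [-3.4  7.6 10.  11.6 13.5]
top 24 40 88 [ 4.3  9.2 10.3 11.6 12.9]
top 30 46 57 [ 3.3  8.5  9.8 11.6 13.3]
batten -0.66
scene -30 -5 42 [-9.8 -6.7 -1.6  6.5 11.6]
scene -12 12 48 [-3.8  1.   7.9 11.3 14.7]
scene 12 24 34 [-1.2  5.6  8.9 10.2 12.2]
scene 24 40 45 [-6.4  7.8  9.8 10.6 12.5]
scene 30 46 25 [ 7.2  9.2 10.  10.6 11.9]
batten -1.6
```

arm_command(commands=[[[0.04, 0.09, -0.1, 0, 0, 0], [0.04, 0.09, -0.1, 0, 0, 0], [0.04, 0.09, -0.1, 0, 0, 0], [-0.11, 0.04, -0.21, 0, 0, 0], [-0.27, -0.02, -0.33, 0, 0, 0], [-0.42, -0.07, -0.44, 0, 0, 0], [-0.58, -0.13, -0.56, 0, 0, 0], [-0.73, -0.18, -0.67, 0, 0, 0], [-0.73, -0.18, -0.67, 0, 0, 0], [-0.73, -0.18, -0.67, 0, 0, 0]]])

```text
clock: 12.35
position: [0.6229, 0.1538, 0.0953]
ee_rot: [-0.628, -0.325, -0.095, 0.701]
ft_force: [-1.6, 1.5, -0.6]
grip_width: 0.285
```

```bash
python3 dep.py; python3 look.py h5; python3 fit.py
```

```text
top -30 -5 130 [-6.4  6.   9.  10.6 12.5]
top -12 12 133 [-1.5  7.6  9.6 12.3 17.4]
top 12 24 72 [-2.5  7.6  9.3 10.  11.7]
top 24 40 63 [-13.   -8.8   4.1   9.3  11. ]
top 30 46 7 [2.8 4.9 7.6 9.3 9.7]
batten -0.94
scene -30 -5 45 [-11.   -8.4   3.2   9.1  12.6]
scene -12 12 65 [-2.4  3.8  8.7 12.  16.1]
scene 12 24 36 [-0.9  5.9  8.6 10.1 12.4]
scene 24 40 21 [-7.   6.6  7.8  9.9 12.5]
scene 30 46 4 [ 6.2  6.4  6.8  8.  10.3]
batten -1.42
t 12.45 pos [0.623  0.1537 0.0953] F [-1.3  3.1 -1.4] grip 0.28 q [-0.52, 0.17, 0.23, 2.13, -0.27, 0.24, 1.85]
tcp board mm [[-63.   -1.1   1.8]] tool axes in board
 [[ 1.     0.001 -0.001]
 [ 0.001  0.     1.   ]
 [ 0.001 -1.     0.   ]]
top 0.87 [408. 253. 481. 282.] 949 0.658
top 0.7 [201. 156. 246. 221.] 642 0.022
scene 0.63 [249. 147. 288. 210.] 565 0.09
scene 0.61 [333. 311. 404. 380.] 1573 0.671
tcp std mm [0.01165936 0.02001742 0.01412683]
tcp board mm [[-62.96  -1.15   1.78]]
rot in board deg [ 0.01 -0.07  0.03]
('top', 'scene') dx dy yaw [-1.014  1.249 -0.008] 1.0 hole, slot board mm [[-9.0, -0.3, 4.6], [13.0, -0.5, 4.7]]
('top',) dx dy yaw [-2.131  1.53  -0.009] 0.25 hole, slot board mm [[-10.1, -0.1, 4.6], [11.9, -0.3, 4.7]]
('scene',) dx dy yaw [ 0.567  2.429 -0.014] 0.722 hole, slot board mm [[-7.4, 0.5, 4.6], [14.6, 0.3, 4.7]]
```

View pics/h5.png

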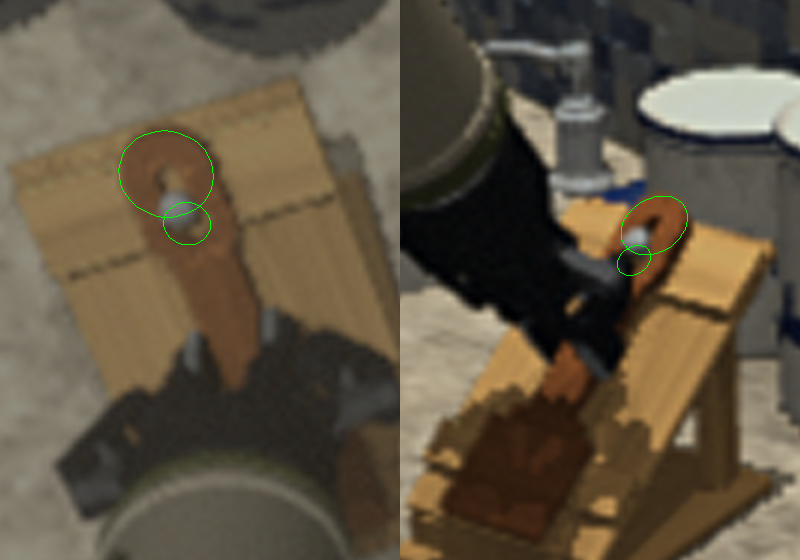

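arm_command(commands=[[[-0.15, -0.05, -0.11, 0, 0, 0], [-0.31, -0.11, -0.23, 0, 0, 0], [-0.46, -0.16, -0.34, 0, 0, 0], [-0.62, -0.22, -0.46, 0, 0, 0], [-0.77, -0.27, -0.57, 0, 0, 0], [-0.85, -0.3, -0.63, 0, 0, 0], [-0.93, -0.33, -0.69, 0, 0, 0], [-0.93, -0.33, -0.69, 0, 0, 0], [-0.93, -0.33, -0.69, 0, 0, 0]]])

```text
clock: 13.85
position: [0.6137, 0.1502, 0.0884]
ee_rot: [-0.628, -0.325, -0.095, 0.701]
ft_force: [-0.8, 1.1, -0.7]
grip_width: 0.279
```

```bash
python3 look.py h6; python3 fit.py
```

```text
t 13.85 pos [0.6137 0.1502 0.0884] F [-0.8  1.1 -0.7] grip 0.279 q [-0.51, 0.16, 0.22, 2.16, -0.28, 0.22, 1.87]
tcp board mm [[-75.1  -1.3   1.8]] tool axes in board
 [[ 1.     0.001 -0.   ]
 [ 0.     0.     1.   ]
 [ 0.001 -1.     0.   ]]
top 0.69 [203. 157. 247. 228.] 560 0.023
scene 0.79 [247. 155. 285. 214.] 590 0.1
scene 0.76 [333. 307. 406. 377.] 1617 0.668
tcp std mm [0.01591475 0.01883775 0.02204064]
tcp board mm [[-75.1   -1.31   1.78]]
rot in board deg [ 0.   -0.06  0.02]
('top', 'scene') dx dy yaw [-0.773  0.404  0.007] 0.839 hole, slot board mm [[-20.9, -0.5, 4.6], [1.1, -0.3, 4.7]]
('top',) dx dy yaw [-0.641  1.541 -0.012] 0.278 hole, slot board mm [[-20.7, -0.4, 4.6], [1.3, -0.6, 4.7]]
('scene',) dx dy yaw [-1.234  1.877  0.003] 0.538 hole, slot board mm [[-21.3, 0.8, 4.6], [0.7, 0.9, 4.7]]
```

View pics/h6.png

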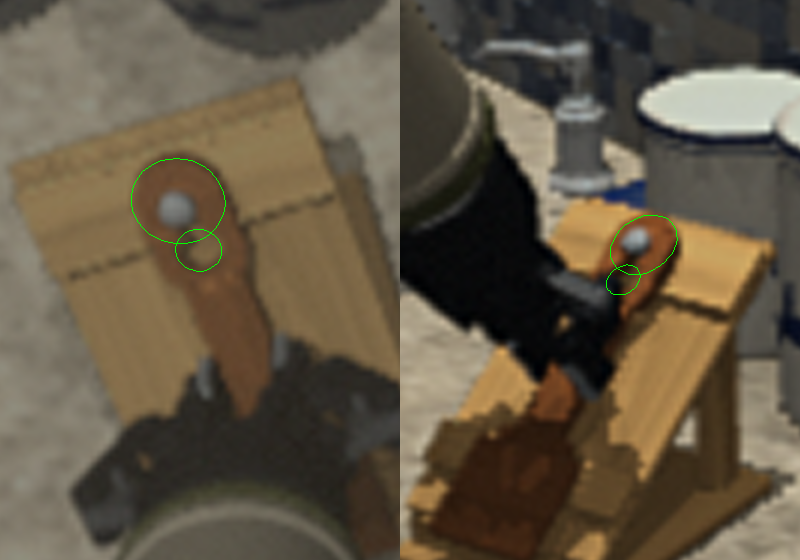

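arm_command(commands=[[[-0.08, -0.03, -0.06, 0, 0, 0], [-0.12, -0.04, -0.09, 0, 0, 0], [-0.12, -0.04, -0.09, 0, 0, 0], [-0.12, -0.04, -0.09, 0, 0, 0]]])

```text
clock: 14.75
position: [0.6128, 0.1498, 0.0877]
ee_rot: [-0.628, -0.325, -0.095, 0.701]
ft_force: [-0.3, 1.7, -0.2]
grip_width: 0.28
```

```bash
python3 -c "
from h import *
o=manip.get_obs();print((w2b(o['position'])*1000).round(2),o['ft_force'],(axes()@np.array(o['ft_force'])).round(1))"
```

```text
[[-76.32  -1.32   1.84]] [-0.30635157  1.6959506  -0.15017208] [ 0.1  1.7 -0.3]
```

arm_command(commands=[[[-0.08, -0.03, -0.06, 0, 0, 0], [-0.08, -0.03, -0.06, 0, 0, 0], [-0.08, -0.03, -0.06, 0, 0, 0]]])

```text
clock: 15.05
position: [0.612, 0.1496, 0.0872]
ee_rot: [-0.628, -0.325, -0.095, 0.701]
ft_force: [1.1, 1.8, 0.6]
grip_width: 0.279
```

```bash
python3 -c "
from h import *
o=manip.get_obs();print((w2b(o['position'])*1000).round(2),o['ft_force'],(axes()@np.array(o['ft_force'])).round(1))"
```

```text
[[-77.23  -1.27   1.86]] [1.06132532 1.78527656 0.57725106] [ 1.6  1.3 -0.4]
```

arm_command(commands=[[[-0.08, -0.03, -0.06, 0, 0, 0], [-0.08, -0.03, -0.06, 0, 0, 0], [-0.08, -0.03, -0.06, 0, 0, 0]]])

```text
clock: 15.35
position: [0.6116, 0.1496, 0.087]
ee_rot: [-0.628, -0.325, -0.096, 0.701]
ft_force: [2.6, 4.1, 1.8]
grip_width: 0.278
```

```bash
python3 -c "
from h import *
o=manip.get_obs();print((w2b(o['position'])*1000).round(2),o['ft_force'],(axes()@np.array(o['ft_force'])).round(1))"; python3 fit.py|tail -3
```

```text
[[-77.7   -1.19   1.95]] [2.64357491 4.11240111 1.81362111] [ 4.2  3.  -0.7]
('top', 'scene') dx dy yaw [-1.044  0.68   0.   ] 0.822 hole, slot board mm [[-23.7, -0.5, 4.9], [-1.7, -0.5, 5.0]]
('top',) dx dy yaw [-0.402  0.975 -0.   ] 0.34 hole, slot board mm [[-23.1, -0.2, 4.9], [-1.1, -0.2, 5.0]]
('scene',) dx dy yaw [-2.535 -0.299 -0.   ] 0.464 hole, slot board mm [[-25.2, -1.5, 4.9], [-3.2, -1.4, 5.0]]
```

arm_command(commands=[[[0, 0, 0, 0, 0, 0], [0, 0, 0, 0, 0, 0], [0, 0, 0, 0, 0, 0], [0, 0, 0, 0, 0, 0], [0, 0, 0, 0, 0, 0], [0, 0, 0, 0, 0, 0], [-0.3, -0.1, 0.4, 0, 0, 0], [-0.8, -0.3, 1.2, 0, 0, 0], [-2.2, -0.8, 3.3, 0, 0, 0], [-4.3, -1.5, 6.6, 0, 0, 0], [-6.4, -2.3, 9.8, 0, 0, 0], [-9, -3.2, 13, 0, 0, 0], [-12, -6, 15, 0, 0, 0], [-14, -8, 15, 0, 0, 0], [-14, -8, 15, 0, 0, 0]]], claw=5.0)

```text
clock: 17.25
position: [0.4697, 0.0671, 0.2375]
ee_rot: [-0.628, -0.325, -0.097, 0.701]
ft_force: [0.1, 1.1, 0.4]
grip_width: 0.585
```

```bash
python3 look.py h7; python3 dep.py
```

```text
t 17.25 pos [0.4697 0.0671 0.2375] F [0.1 1.1 0.4] grip 0.585 q [-0.52, -0.49, 0.27, 2.32, 0.11, 0.68, 1.6]
tcp board mm [[-123.5  -31.2  217.7]] tool axes in board
 [[ 1.     0.004  0.003]
 [-0.003 -0.     1.   ]
 [ 0.004 -1.    -0.   ]]
top -30 -5 120 [-8.3  0.1  7.2  8.7 11.2]
top -12 12 138 [-1.   6.8  8.2 10.3 17.3]
top 12 24 88 [-8.7 -4.9 -1.2  1.1  9.6]
top 24 40 39 [-13.1 -10.4  -8.7  -7.1  -5.9]
top 30 46 0 
batten -0.83
scene -30 -5 87 [-8.7 -1.7  4.2  7.9 10.5]
scene -12 12 73 [-3.4  3.3  7.1 11.1 16.3]
scene 12 24 20 [-3.5 -1.9 -0.7  5.4 11.5]
scene 24 40 11 [-10.1  -9.7  -8.4  -6.5  -5.3]
scene 30 46 0 
batten -1.82
```

View pics/h7.png

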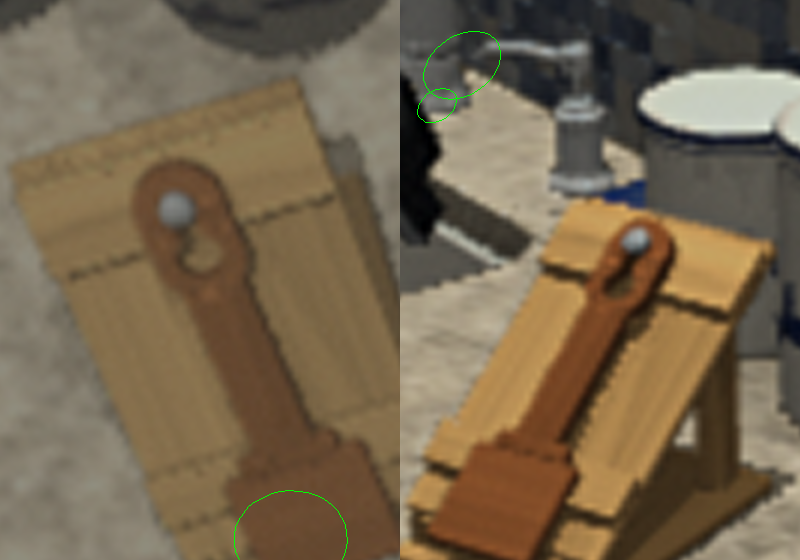

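arm_command(commands=[[[2, 0, 1, 0, 0, 0], [2, 0, 1, 0, 0, 0], [2, 0, 1, 0, 0, 0], [2, 0, 1, 0, 0, 0]]])

```text
clock: 17.85
position: [0.4906, 0.0695, 0.2455]
ee_rot: [-0.628, -0.325, -0.094, 0.701]
ft_force: [0.1, 1.0, 0.9]
grip_width: 0.584
```

Run:
```python
from h import *
from scipy.optimize import minimize
c=cam('top'); m=None
for k in manip.masks_of('top','turner'):
    mk=np.array(k['mask'],bool); P,_,_=pts(c,mk)
    if np.linalg.norm(np.median(P,0)-b2w([-.08,0,.01])[0])<.08: m=mk; break
a=np.linspace(0,2*np.pi,60); S=4
rc=lambda x0,x1,w:np.array([[x0,-w],[x1,-w],[x1,w],[x0,w]],float)
parts=[rc(-103,-45,31),rc(-50,48,13),rc(45,77,18),np.c_[77+18*np.cos(a),18*np.sin(a)]]
def cost(p):
    im=np.zeros((400*S,640*S),np.uint8); cc,s=np.cos(p[2]),np.sin(p[2])
    for q in parts:
        w=b2w(np.c_[q[:,0]*cc-q[:,1]*s+p[0],q[:,0]*s+q[:,1]*cc+p[1],np.full(len(q),8.)]/1000)
        cv2.fillPoly(im,[np.round(((proj(c,w)+.5)*S-.5)*16).astype(np.int32)],255,shift=4)
    return np.abs(cv2.resize(im,(640,400),interpolation=cv2.INTER_AREA)/255.-m).sum()/m.sum()
r=minimize(cost,[-78,0,0],method='Nelder-Mead',options=dict(initial_simplex=[[-78,-3,0],[-74,0,0],[-80,3,0],[-78,0,.08]]))
print(r.x,r.fun,'slot_end x,y',r.x[0]+77*np.cos(r.x[2]),r.x[1]+77*np.sin(r.x[2]))
o=manip.get_obs(); print(np.round(o['joint_pos'],2),o['position'],o['clock'],o['ft_force'])
for n in ('scene',):
    c=cam(n)
    for th in ['spreader_mid','mug_2','lemon_1','mill_3']:
        for k in manip.masks_of(n,th)[:1]: print(th,k['bbox'])
```

```text
[-54.08513699  37.54508569  -0.10760517] 0.7482524064171124 slot_end x,y 22.469506385392023 29.27546794325776
[-0.54 -0.43  0.3   2.27  0.1   0.68  1.63] [0.49059175 0.06938355 0.24579437] 17.95 [-0.00142933  0.23319573 -0.43585336]
spreader_mid [249.4, 231.8, 313.3, 266.3]
mug_2 [331.2, 180.5, 366.9, 224.3]
lemon_1 [351.9, 220.2, 375.0, 235.7]
mill_3 [382.4, 225.5, 400.2, 256.1]
```

Run:
```python
from h import *
a=np.linspace(0,2*np.pi,60);out=[]
for n in('top','scene'):
    c=cam(n)
    for k in manip.masks_of(n,'turner'):
        mk=np.array(k['mask'],bool); P,_,_=pts(c,mk); print(n,k['p'],k['bbox'],mk.sum(),np.median(P,0))
    S=6; im=cv2.resize(c['pixels'],None,fx=S,fy=S,interpolation=cv2.INTER_CUBIC)
    rc=lambda x0,x1,w:np.array([[x0,-w],[x1,-w],[x1,w],[x0,w]],float)
    for q in [rc(-103,-50,31),rc(-36,36,13),np.c_[77+18*np.cos(a),18*np.sin(a)],np.c_[55+9*np.cos(a),9*np.sin(a)]]:
        w=b2w(np.c_[q[:,0]-77-.6,q[:,1]-1,np.full(len(q),8.)]/1000)
        cv2.polylines(im,[((proj(c,w)+.5)*S-.5).round().astype(np.int32)],True,(0,255,0),1)
    u,v=(proj(c,b2w([-.08,0,0]))[0]*S).astype(int); out.append(im[v-290:v+290,u-200:u+200])
cv2.imwrite('pics/f1.png',np.hstack(out))
```

```text
top 0.7 [201.8, 158.8, 252.1, 234.0] 1190 [0.58565183 0.14495958 0.07173116]
top 0.58 [407.5, 251.0, 480.0, 280.7] 1072 [ 0.45431061 -0.46337855  0.00787761]
scene 0.78 [245.8, 155.6, 285.4, 214.2] 750 [0.57975349 0.14271102 0.06785716]
scene 0.58 [331.9, 309.3, 406.4, 379.4] 1580 [ 0.45202247 -0.4739161   0.00829728]
```

View pics/f1.png

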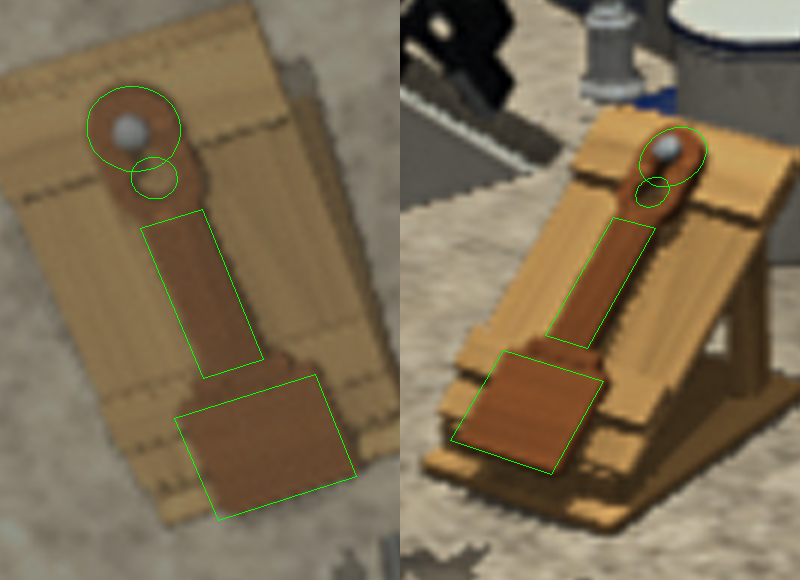

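```bash
python3 -c "
from workcell import manip
print(manip.hand_in())"
```

```text
the job is handed in; nothing more can be done
None
```

The wooden turner is hanging on the stud, released and lying straight down the slope, and I handed the job in at about 18 s of the 54 s allowed. The hand-in reports no verdict.

**What I did:** I picked the turner up by its handle and tilted it to the slope. I lowered the wide hole over the stud head, whose position I triangulated from the two cameras at about 1 mm from the centre line. I then drew the turner down until the stud met the slot end, felt as about 4 N of resistance up the slope. After letting go I backed the arm clear.

**Last checks:**
- **Position:** an outline of the turner, drawn with its slot end about 1 mm below the board's reference point and 1 mm to the side, matched both final pictures to within about 2 mm.
- **Flatness:** its top face measured about 9 mm above the battens in the top camera, so it lies flat. The scene camera's depth readings there were too scattered to confirm it.
- **Arm:** measured contact force was near zero, and the gripper was about 20 cm clear of the stand.
- **Other things:** the spreader, mug, lemon and salt shaker showed no shift beyond detection noise in the scene camera.

**Disagreements:**
- One automatic outline fit of the final position failed, ending with 75% mismatch. I did not use its result, and relied on the overlay and the felt contact instead.
- During the insertion the two cameras' fits differed by 1 to 3 mm.
- While backing away, one arm joint came within 0.01 rad of its limit; I moved it back before handing in.

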